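# Clear and restart the capsule spinner

## Task

A tin capsule has stuck in the rollers of the bench capsule spinner. Clear it: push the spinner's knock-out knob fully home so that the capsule drops into the catch tray, and let the knob spring back out. Only then turn the switch on top clockwise from off, past its two click positions, to the sprung third position at the end of its travel (start), and hold it there against its spring: finish while still holding it, and do not shift the other things on the bench.

Things in the scene. Friction and masses are not known exactly. Their poses are not given: they have to be found in the camera images.
- spinner: bench capsule spinner, fixed. Origin on the bench under the headstock; +y is the spindle axis, from knock-out end to roller head, z up. Grey casing x -65..65, y -85..65, top 178 mm; motor x 67..180, y -100..75, top 145 mm; bed plate x -95..95, y -130..270, top 18 mm. Spindle axis 145 mm above the bench at x 0. Roller head: guard 90 mm wide, y 65..122, top 190 mm, slotted on top
- knockout (a joint): travel of the knock-out, m: 0 = out (rest), 0.058 = fully home against its stop. It moves along the spinner's +y and springs back when let go: 2.5 N at rest rising to about 9 N fully home. It pushes the capsule along the rollers; the capsule only falls out at the very end of the travel
- knob_face (a point): centre of the outer face of the black mushroom knock-out knob (34 mm diameter, 14 mm thick, on a 12 mm rod), 145 mm above the bench at the spinner's -y end, 97 mm beyond the casing at rest and 39 mm when fully home; press it towards the spinner's +y. Moves with the knob; its axes are the spinner's
- capsule: the stuck tin capsule, a thin cup 30 mm diameter, 50 mm long, 14 g, lying in the rollers, closed end inwards. Origin at the centre of its closed end, its +y axis runs along it to the open end
- capsule_mid (a point): middle of the capsule's length, on its axis
- mouth (a point): centre of the mouth of the roller head, where the capsule comes out
- tray (a point): centre of the floor of the catch tray, which lies under and beyond the mouth (inside 144 x 174 mm, walls up to 63 mm above the bench, floor 23 mm); axes as the spinner's
- switch (a joint): angle of the switch, rad, growing clockwise seen from above: rests near 0 (off) at the start; click positions near 0.44 and 0.84, where it also rests; 1.309 = third position, at the end stop. Getting over a click takes up to 0.09 N m; beyond the second click a spring of 0.1 to 0.28 N m (strongest at the third) drives it back to the second when let go
- handle (a point): on the vertical axis of the switch, 212 mm above the bench. Its handle is an upright black bar 13 mm thick along the point's x axis, from 42 mm on the -x side (pointer end, white line) to 22 mm on the +x side; bar top 220 mm, bottom 190 mm above the bench, on a 52 mm disc (legend plate below it at 182 mm). The point turns with the switch
- bottle_dressed: bystander: standing dressed wine bottle, 74 mm diameter, 298 mm tall; origin at the centre of its base
- bottle_bare: bystander: standing corked wine bottle without capsule, 74 mm diameter, 296 mm tall; origin at the centre of its base
- spare_capsule: bystander: a spare capsule like the stuck one, lying on the bench along its y axis; origin at its closed end
- capsule_stack: bystander: lying stack of nested capsules, 31 mm diameter, 160 mm long along its +y from the origin
- corkscrew: bystander: folded corkscrew, 115 mm long along y, 18 mm high; origin under its centre
- mallet: bystander: wooden bung mallet, lying, head 60 mm diameter, handle 200 mm along its -x; origin under the head's centre
- beaker: bystander: steel beaker, 72 mm diameter, 95 mm tall; origin at the centre of its base
- label_block: bystander: block of labels 90 x 120 x 30 mm; origin under its centre

How it is judged (in metres and radians):
On the way, in this order (a step that is already met when the one before it is completed fails the run):
1. the knock-out knob is pushed fully home (value of joint knockout above 0.052 m), for 0.05 s.
2. the capsule lies in the catch tray and the knock-out has sprung back out (value of joint knockout below 0.008 m and z of capsule_mid in the frame of tray between 0 and 0.045 m and x of capsule_mid in the frame of tray between -0.075 and 0.075 m and y of capsule_mid in the frame of tray between -0.09 and 0.09 m), for 0.2 s.
3. the switch is at its sprung third position, held by the fingers (value of joint switch above 1.2 rad and contact force between the fingers and switch above 1 N), for 0.3 s.
At the end, for the whole second after the job is handed in: the switch is held by the fingers beyond 1.2 rad, against its spring (contact force over 1 N); the knock-out is back out (under 8 mm of travel) and the capsule lies in the catch tray (all of step 2 and all of step 3); the arm keeps its last pose, push and grip.
It fails at once if the switch is turned (over 0.2 rad) while the capsule is still in the rollers (value of joint switch above 0.2 rad and z of capsule_mid in the frame of tray above 0.09 m).
It fails at once if a bystander is shifted by more than 30 mm (distance of any of bottle_dressed, bottle_bare, spare_capsule, capsule_stack, corkscrew, mallet, beaker, label_block from where it was at the start of the episode above 0.03 m).
It fails at once if a bottle is tipped (angle between any of bottle_dressed, bottle_bare's own z axis and vertical above 0.4 rad).
It also fails if it takes over 48 s, if anything falls off the work surface, if the arm or the gripper's body presses on something with over 40 N, if the wrist force passes 120 N, or if a joint passes its speed limit or range.

## Robot

A 6-joint arm with a two-finger parallel gripper is mounted at the origin on the work surface. World frame = base frame: x ahead of the robot, y to its left, z up, the work surface at z = 0. Lengths are in mm, angles in degrees, forces in N, time in s.
With the tool pointing down it reaches from about 300 to 850 mm from the base axis. Payload 5.4 kg.
Tool frame: the origin (TCP) lies at the very end of the fingers, on their centre line; the grasp point (between the pads) lies robot.tcp_to_grasp behind it (robot.tcp_to_grasp is the distance from the TCP to the grasp point, in mm); z points along the fingers, y is the line along which they close (so a half turn about z gives the same grasp; the last joint's range is limited). The gripper opens to 85 mm and grips with 20 to 120 N. Pads are 22 mm wide; open, the fingers measure 114 mm over their backs; the gripper's body (76 mm by 85 mm) begins 54 mm behind the grasp point. The pads swing forward as they close: fully open they stand 13 mm farther back than shut.
Start: joints at [-12.038, 9.076, 91.501, -0, 79.423, -12.038], TCP at [574.984, -0.018, 231.299] pointing down, gripper open.
Joint ranges: [-166.64, 166.64], [-54.1, 131.32], [10.49, 154.53], [-73.88, 253.88], [9.74, 151.15], [-171.62, 171.62]. Speed limits (degrees/s): [147.25, 147.25, 180, 180, 180, 180].

## Interface

Orientations are given as a 3x3 rotation matrix whose columns are the frame's x, y, z axes.
In Python, from workcell import robot gives the robot as it stands. Calls block until the motion is done:
- robot.reach(position, orientation): joint-space move of the TCP to a pose.
- robot.move_straight(position, frame=None, max_speed=150): straight line of the TCP; frame=None keeps the orientation; max_speed is the mean speed in mm/s.
- robot.move_j(angles): joint-space move.
- robot.release() and robot.close(force=None): open the fingers fully, or close them until they stop; force is the grip in N (None keeps the last).
- robot.dwell(seconds).
- robot.ik(position, orientation): joint angles nearest the present ones, or None.
- robot.grab_frame(name): name is "scene" or "side" or "wrist"; returns the picture (400x640x3 uint8, red, green, blue); there is no depth.
- robot.calibration(name): a dict with "K" (3x3 intrinsics, pixels), "R" (3x3) and "t" (3): a world point X has camera coordinates R X + t; the wrist camera has in their place "mount" (4x4, takes a point from camera to tool coordinates, whose origin is the TCP and whose axes are the flange's). Camera axes: x right, y down, z forward; pixel columns grow to the right and rows downward; lengths in mm; the calibration is good to about 2 mm. A picture is of the moment at which its call begins: read the wrist's pose just before it. calibration takes no time and is no camera call.
A pose or a line that the arm cannot do raises robot.IKError and nothing moves.
- robot.job_done(): hands the job in; it is judged then, once.
Readings, each from a call of its own:
- robot.current_time_s(): time.
- robot.current_joint_positions(): joint angles.
- robot.current_qvel(): joint speeds.
- robot.current_effort(): joint torques, N m.
- robot.current_tool_pos(): TCP position.
- robot.current_ee_rot(): TCP orientation.
- robot.current_wrist_force(): force on the tool from outside, world axes, zero at the start.
- robot.current_torque(): the same for the moment, N m.
- robot.current_gripper_width(): finger opening in mm.
- robot.current_grasp_force(): force on a finger pad.
Only numpy, scipy, OpenCV 4.12 (cv2) and the standard library are available. Lean on these libraries where they do the work, as an engineer would, in place of code of your own. Each camera call takes 0.05 s, during which the arm holds its last target. There are 200 camera calls.

## Working session

There is one attempt and no reset: what is moved stays moved. The work goes in short steps, each a Python script; the robot and the scene stay as the last script left them, time stands still between calls to the robot, and variables do not carry over. Pictures are saved under pics/ and viewed, at most 10 in all, crops included, and the job is handed in when it is done.

```bash
ls; mkdir -p pics; python3 - <<'E'
from workcell import robot
import cv2,numpy as np
for n in("scene","side"):
    im=robot.grab_frame(n); cv2.imwrite(f"pics/{n}0.png",im[:,:,::-1])
    c=robot.calibration(n); print(n,c["K"],c["R"],c["t"], -np.array(c["R"]).T@c["t"])
print(robot.calibration("wrist"),robot.tcp_to_grasp,robot.current_time_s(),robot.current_ee_rot())
E
```

```text
pics
scene [[520.06588933   0.         322.28942431]
 [  0.         520.06588933 196.11599463]
 [  0.           0.           1.        ]] [[-8.52253931e-01  5.23128133e-01  4.39725546e-04]
 [ 3.33203623e-01  5.43486132e-01 -7.70453224e-01]
 [-4.03284741e-01 -6.56475271e-01 -6.37496382e-01]] [ 404.93109148  -80.09947338 1794.70109995] [1095.56911735 1009.87899746 1082.22450178]
side [[492.95941393   0.         321.23564396]
 [  0.         492.95941393 199.2524261 ]
 [  0.           0.           1.        ]] [[ 0.83060663 -0.55673246 -0.01189936]
 [-0.41037842 -0.59753279 -0.68887163]
 [ 0.37640694  0.57706458 -0.72478568]] [-378.62796159  300.14683764 1316.69439387] [ -57.94822681 -791.26460144 1156.57845294]
{'K': array([[338.05556049,   0.        , 318.13971477],
       [  0.        , 338.05556049, 200.03103604],
       [  0.        ,   0.        ,   1.        ]]), 'mount': array([[ 6.64013815e-04, -9.55547305e-01, -2.94837087e-01,
         7.55785266e+01],
       [ 9.99999742e-01,  5.54000595e-04,  4.56658523e-04,
        -1.17134761e-01],
       [-2.73018900e-04, -2.94837314e-01,  9.55547426e-01,
        -1.42521052e+02],
       [ 0.00000000e+00,  0.00000000e+00,  0.00000000e+00,
         1.00000000e+00]])} 18.700000000000003 0.1 [[ 3.31289324e-06  9.99998605e-01 -1.67009718e-03]
 [ 9.99999937e-01 -2.72131168e-06  3.54221994e-04]
 [ 3.54216955e-04 -1.67009824e-03 -9.99998543e-01]]
```

View pics/scene0.png

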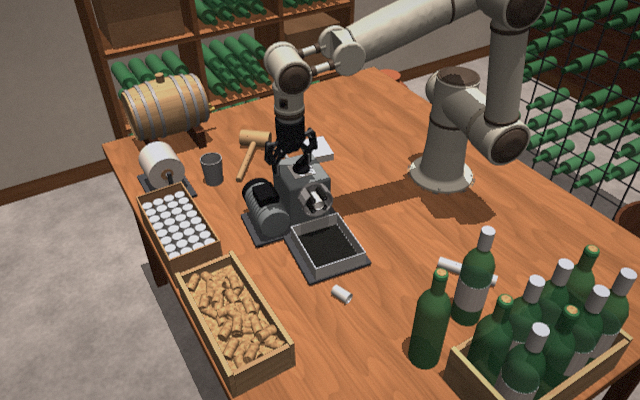

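View pics/side0.png

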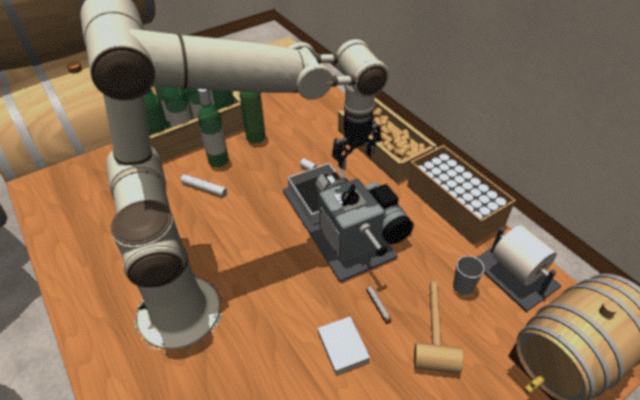

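The scene view shows the spinner mid-table (casing ~305,185; tray ~328,248) with its mouth toward the scene camera. In the side view the knob is at about (377,240), the casing top at (350,205) and the switch at about (349,197). I'll zoom in on both.

```bash
python3 - <<'E'
import cv2
a=cv2.imread("pics/side0.png")[150:290,275:435]; cv2.imwrite("pics/sidez.png",cv2.resize(a,None,fx=4,fy=4,interpolation=2))
a=cv2.imread("pics/scene0.png")[140:290,230:380]; cv2.imwrite("pics/scenez.png",cv2.resize(a,None,fx=4,fy=4,interpolation=2))
E
```

```text
(no output)
```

View pics/sidez.png

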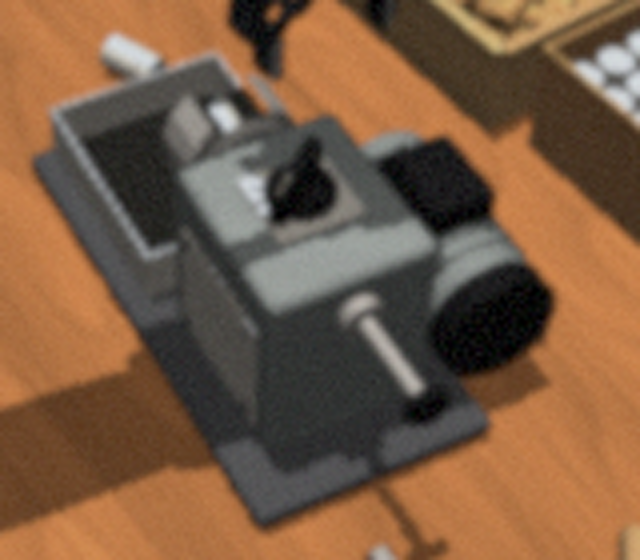

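View pics/scenez.png

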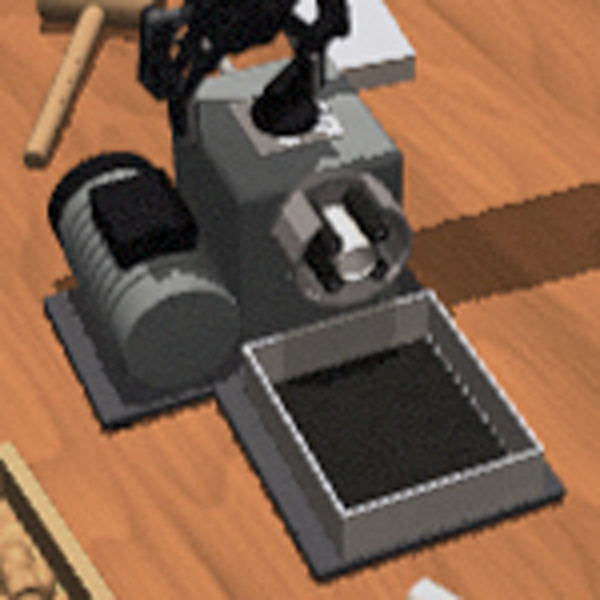

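```bash
cat > h.py <<'E'
import numpy as np
from workcell import robot
def ray(name,px,z):
    c=robot.calibration(name);R=np.array(c["R"]);t=np.array(c["t"])
    o=-R.T@t; d=R.T@np.linalg.solve(c["K"],[px[0],px[1],1.]); return o+d*(z-o[2])/d[2]
E
python3 - <<'E'
from h import *
S=lambda u,v,z:ray("side",(275+u/4,150+v/4),z)[:2]
C=lambda u,v,z:ray("scene",(230+u/4,140+v/4),z)[:2]
P=[("bedFL",S(260,510,18),(-95,-130)),("bedFR",S(487,414,18),(95,-130)),("bedBL",S(35,157,18),(-95,270)),
("casFL",S(262,312,178),(-65,-85)),("casFR",S(437,245,178),(65,-85)),("casBL",S(180,178,178),(-65,65)),("casBR",S(330,118,178),(65,65)),
("bedBRs",C(318,570,18),(95,270)),("bedBLs",C(565,490,18),(-95,270)),("casBLs",C(402,155,178),(-65,65)),("casBRs",C(240,205,178),(65,65)),
("knob",S(428,402,145),(0,-175))]
W=np.array([p[1] for p in P]);L=np.array([p[2] for p in P],float)
wc,lc=W.mean(0),L.mean(0);w=(W-wc)@[1,1j];l=(L-lc)@[1,1j]
a=np.angle((w*l.conj()).sum());R=np.array([[np.cos(a),-np.sin(a)],[np.sin(a),np.cos(a)]])
t=wc-R@lc;print(np.degrees(a),t)
for p in P: print(p[0],p[1].round(),(p[1]-R@np.array(p[2])-t).round(1))
print("handle px", S(303,190,190), "pointer", S(312,143,220),"tail",S(278,217,220), "sw in sp", R.T@(S(303,192,190)-t))
E
```

```text
-7.308697530229888 [514.60429518 -51.79557326]
bedFL [ 410. -162.] [6.  6.3]
bedFR [ 593. -187.] [0.3 6.1]
bedBL [458. 222.] [ 3.1 -6.5]
casFL [ 434. -126.] [-5.1  2. ]
casFR [ 564. -144.] [-3.8  0.2]
casBL [458.   5.] [ -0.9 -16.1]
casBR [578.  -6.] [ -8.9 -10.6]
bedBRs [641. 205.] [-2.2  0.9]
bedBLs [458. 232.] [3.  3.9]
casBLs [463.  25.] [4.8 4. ]
casBRs [588.  14.] [1.1 9.8]
knob [ 495. -225.] [ 2.7 -0. ]
handle px [513.66537559 -61.55934002] pointer [526.73874825 -52.32524465] tail [468.24975001 -94.60548824] sw in sp [ -0.59533803 -11.4463778 ]
```

The zooms give the spinner pose to about 5 mm: origin about (514,-52), yaw about -7.3°. I'll go above it for one wrist picture that takes in both knob and switch.

```bash
cat >> h.py <<'E'
A=np.radians(-7.3);ex=np.array([np.cos(A),np.sin(A),0]);ey=np.array([-np.sin(A),np.cos(A),0]);O=np.array([514.6,-51.8,0])
def sp(x,y,z): return O+ex*x+ey*y+[0,0,z]
def ori(phi): # tool x at angle phi (deg, world), pointing down
    p=np.radians(phi);x=np.array([np.cos(p),np.sin(p),0]);z=np.array([0,0,-1.]);return np.column_stack([x,np.cross(z,x),z])
def wcam():
    c=robot.calibration("wrist");T=np.eye(4);T[:3,:3]=robot.current_ee_rot();T[:3,3]=robot.current_tool_pos();return np.array(c["K"]),T@c["mount"]
def wray(K,M,px,z):
    o=M[:3,3];d=M[:3,:3]@np.linalg.solve(K,[px[0],px[1],1.]);return o+d*(z-o[2])/d[2]
E
python3 - <<'E'
from h import *
import cv2
robot.reach(sp(0,-120,300),ori(82.7))
K,M=wcam();np.savez("w1.npz",K=K,M=M)
cv2.imwrite("pics/w1.png",robot.grab_frame("wrist")[:,:,::-1])
print(robot.current_time_s(),robot.current_joint_positions(),robot.current_tool_pos())
E
```

```text
0.9667 [-3.19032404e+01 -1.53003711e-01  9.36518220e+01  3.54036360e-02
  8.65991000e+01 -2.46922846e+01] [ 499.53538952 -169.51604485  299.00861503]
```

View pics/w1.png

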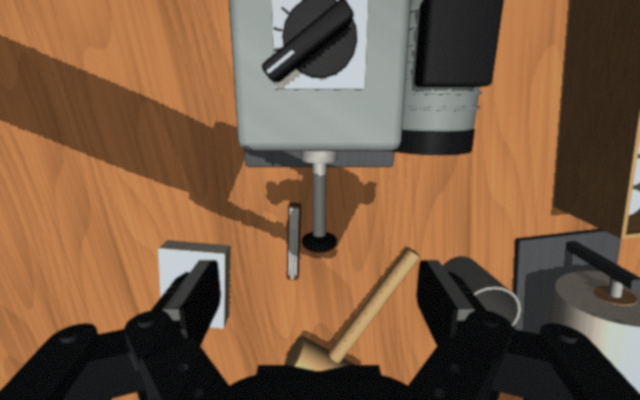

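The wrist view shows the knob at (320,241), the casing front edge from (243,152) to (401,150), and the disc centre near (319,37). The handle's pointer end is at (270,73) and its tail at (347,10), so the bar runs lower left to upper right.

```bash
python3 - <<'E'
from h import *
d=np.load("w1.npz");K,M=d["K"],d["M"]
loc=lambda p:(round(float((p-O)@ex),1),round(float((p-O)@ey),1))
for n,px,z in [("knobtop",(320,236),160),("knob",(320,241),145),("FL",(243,152),178),("FR",(401,150),178),("ptr",(271,71),219),("tail",(346,9),219),("disc",(319,37),190),("BLtopedge",(232,5),178)]:
    p=wray(K,M,px,z);print(n,p.round(1),loc(p))
a=wray(K,M,(271,71),219);b=wray(K,M,(346,9),219);v=b-a;print(np.linalg.norm(v),np.degrees(np.arctan2(v[1],v[0])),loc(a+v*42/64))
E
```

```text
knobtop [ 495.3 -215.   160. ] (1.6, -164.3)
knob [ 493.9 -226.5  145. ] (1.7, -175.9)
FL [ 445.2 -129.2  178. ] (-59.0, -85.6)
FR [ 568.  -143.2  178. ] (64.5, -83.9)
ptr [481.8 -76.8 219. ] (-29.3, -28.9)
tail [531.3 -48.7 219. ] (16.1, 5.2)
disc [514.2 -57.2 190. ] (0.3, -5.4)
BLtopedge [457.1 -27.7 178. ] (-60.1, 16.6)
56.85483455744977 29.643446118870948 (0.5, -6.5)
```

```bash
python3 - <<'E'
from h import *
import cv2
robot.close(30)
robot.reach(sp(1.5,-212,240),ori(82.7))
robot.move_straight(sp(1.5,-212,134),max_speed=200)
f0=np.array(robot.current_wrist_force())
F=lambda:float((np.array(robot.current_wrist_force())-f0)@ey)
robot.move_straight(sp(1.5,-150,134),max_speed=100);print(F())
y=-134;robot.move_straight(sp(1.5,y,134),max_speed=60);print(F())
while F()>-16 and y<-116:
    y+=1.5;robot.move_straight(sp(1.5,y,134),max_speed=30);print(y,round(F(),1),((np.array(robot.current_tool_pos())-O)@ey).round(1))
robot.dwell(.15);print(F())
cv2.imwrite("pics/s1.png",robot.grab_frame("scene")[:,:,::-1])
robot.move_straight(sp(1.5,-212,134),max_speed=120)
cv2.imwrite("pics/s2.png",robot.grab_frame("scene")[:,:,::-1])
print(F(),robot.current_time_s())
a=[cv2.resize(cv2.imread(f"pics/{n}.png")[140:290,230:380],None,fx=2.6,fy=2.6) for n in("s1","s2")];cv2.imwrite("pics/s12.png",np.hstack(a))
E
```

```text
-6.258124638936893
-10.470940444175076
-132.5 -15.0 -135.7
-131.0 -19.9 -135.7
-19.70873699237842
0.07131734524786758 5.6917
```

View pics/s12.png

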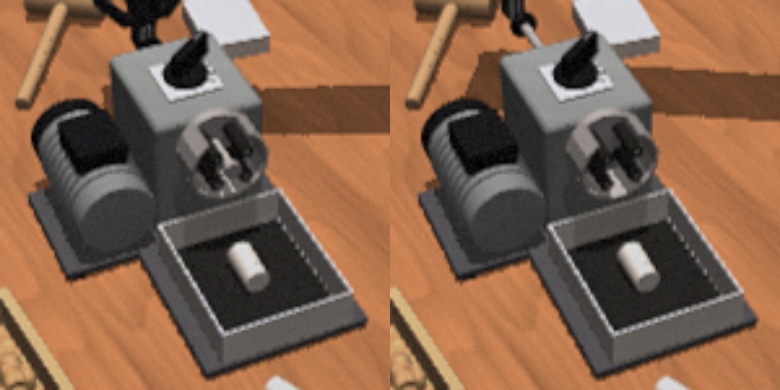

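The capsule lies in the tray (about (248,268) in the left crop) and the knob is back out. Next is the switch: grip the bar on its axis, then turn.

```bash
python3 - <<'E'
from h import *
import cv2
th=29.6;c=lambda z:sp(.4,-6,z)
robot.move_straight(sp(1.5,-212,290),max_speed=250)
robot.reach(c(290),ori(th));robot.release()
f0=np.array(robot.current_wrist_force())
robot.move_straight(c(196),max_speed=120)
print("down",np.array(robot.current_wrist_force())-f0,robot.current_gripper_width())
robot.close(40)
print("grip",robot.current_gripper_width(),robot.current_grasp_force(),np.array(robot.current_wrist_force())-f0,robot.current_torque())
if 10<robot.current_gripper_width()<17:
    for d in (15,30,45,60,70,76):
        robot.reach(c(196),ori(th-d));print(d,(np.array(robot.current_wrist_force())-f0).round(1),np.round(robot.current_torque(),2),robot.current_gripper_width(),robot.current_grasp_force())
R=np.array(robot.current_ee_rot());print(np.degrees(np.arctan2(R[1,0],R[0,0])),robot.current_time_s(),robot.current_joint_positions())
a=[robot.grab_frame(n)[:,:,::-1] for n in("wrist","scene","side")]
cv2.imwrite("pics/f.png",np.hstack([a[0],cv2.resize(a[1][140:290,230:380],(400,400))])[:,250:])
E
```

```text
down [-0.80274198  0.86698507  0.63207415] 85.34925321015913
grip 12.135771244233913 41.36631488800049 [-1.45908553 -0.30096147  1.46166777] [ 0.02105099  0.0922223  -0.00232742]
15 [-2.   0.6  2.3] [ 0.01  0.2  -0.03] 12.428033390515566 41.5311473608017
30 [-2.4  2.   2.9] [0.19 0.19 0.09] 12.114663508805291 41.6325706243515
45 [-2.4  2.4  3.7] [ 0.31  0.25 -0.03] 12.387286922421824 41.74673795700073
60 [-2.9  2.8  3.9] [0.45 0.27 0.19] 12.45798023148896 41.875396370887756
70 [-2.   4.7  5.7] [0.57 0.25 0.09] 12.210720752373676 41.93696737289429
76 [-2.5  3.   4.1] [0.6  0.19 0.86] 12.18215006820346 43.84130001068115
-45.87993238283352 11.9917 [-1.97821953e+01  2.21017392e+00  1.02953532e+02  1.07884219e-02
  7.48232598e+01  1.16094913e+02]
```

View pics/f.png

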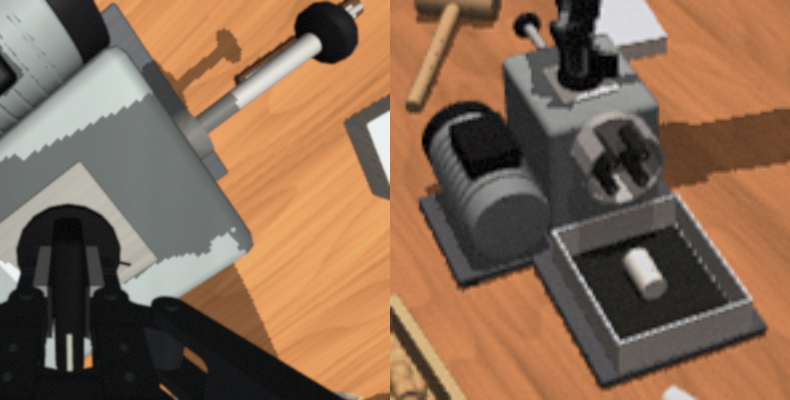

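The wrist view shows the bar gripped squarely between the pads, and the moment has risen to 0.86 N m (spring at most 0.28), so it is at the end stop. The knob is out and the capsule is in the tray, so I'll hold and hand in.

```bash
python3 - <<'E'
from workcell import robot
robot.dwell(.6);print(robot.current_torque(),robot.current_grasp_force());print(robot.job_done())
E
```

```text
[0.55036469 0.18820053 0.77040613] 43.769411444664
the job is handed in; nothing more can be done
None
```

The job is handed in: the knob went home and sprang back, the capsule lies in the tray, and the gripper is still holding the switch against its end stop. I moved no bystander knowingly, and the judge's verdict was not shown.

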